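# Slide the hardboard panel against the bench stop

### The arm

A 6-joint arm with a two-finger parallel gripper is mounted at the origin on a cart in front of the work surface, level with it; the furniture and walls round the work are solid. World frame = base frame: x ahead of the robot, y to its left, z up, the work surface at z = 0. Lengths are in m, angles in degrees, forces in N, time in s.
With the tool pointing down it reaches from about 0.35 to 0.875 m from the base axis. Payload 4.2 kg.
Tool frame: the origin (TCP) lies on the centre line of the jaws, within the pads' length; the fingertips stand 25 mm ahead of it and the grasp point (between the pads) lies 6 mm ahead of it; z points along the fingers, y is the line along which they close (so a half turn about z gives the same grasp; the last joint's range is limited). The gripper opens to 87 mm and grips with 3 to 60 N. Pads are 19 mm wide; open, the fingers measure 117 mm over their backs; the gripper's body (75 mm by 190 mm) begins 51 mm behind the grasp point.
Start: joints at [83.744, 22.042, 0.453, 0, -68.411, -14.817], TCP at [0.225, 0.583, 0.248] pointing down, gripper open.
Joint ranges: [-179.83, 179.83], [-69.29, 118.12], [-61.27, 80.66], [-181.25, 117.63], [-171.15, -9.14], [-177.46, 177.46]. Speed limits (degrees/s): [159.86, 159.86, 180, 180, 180, 180].

### API

Orientations are given as a 3x3 rotation matrix whose columns are the frame's x, y, z axes.
In Python, from station import r gives the robot as it stands.
- The arm moves only by the tool move_arm, never from a script. Its argument "series" is a list of rows, each an object with "grip": the opening, from 0 (shut) to 1 (fully open); "xyz": the shift along the tool's x, y, z in mm, a list of three; "angular": the turn, a rotation vector about the tool's x, y, z in rad, a list of three. A call has 1 to 10 rows; each row is the pose to reach, as a shift and turn from the pose commanded when the call began, along the tool's axes at that moment; what a row does not reach only later rows make up. A row lasts 1/10 s, in which the tool goes at most 50 mm and 8.59 degrees, less where a joint would pass 70% of its speed; a pose out of reach is approached as far as the arm can. A call with a gripper value outside its range is refused whole. The fingers move at their own pace and stop on an object; the grip force is fixed at half the most. Time passes only in rows, so rows that repeat a pose let the fingers close. It gives the time, the measured TCP pose, the force, the opening and the grip force at its end, in the units of the state.
- r.sense(): the state, without advancing time (a new reading comes with each control period).
- r.capture(name): name is "scene" or "top"; returns a dict with "img" (384x512x3 uint8, red, green, blue), "camera_matrix" (3x3 intrinsics, pixels), "rvec" (rotation vector, rad) and "tvec" (3), from world to camera coordinates, as OpenCV has them. Camera axes: x right, y down, z forward; pixel columns grow to the right and rows downward; lengths in m; the calibration is good to about 2 mm. A picture is of the moment at which its call begins. There is no depth.
- r.finish_job(): hands the job in; it is judged then, once.
The state is a dict: "time_s": time; "joints": joint angles; "joint_velocities": joint speeds; "effort": joint torques, N m; "tcp_pos": TCP position; "ee_rot": TCP orientation; "wrist_force": force on the tool from outside, world axes, zero at the start; "moment": the same for the moment, N m; "gripper_width": opening from 0.0 (shut) to 1.0 (fully open); "gripper_force": force on a finger pad.
Only numpy, scipy, OpenCV 4.12 (cv2) and the standard library are available. Lean on these libraries where they do the work, as an engineer would, in place of code of your own. Each camera call takes 0.05 s, during which the arm holds its last target. There are 200 camera calls.

### The job

A rectangular piece of thin hardboard is to be marked out against the low wooden stop strip screwed to the bench. Press down on top of the panel with the fingertips and slide it flat across the bench until one of its long edges lies flush along the side of the strip that faces the robot, end to end with it, then let go. Do not lift the panel, and leave the round piece of hardboard where it lies.

Things in the scene. Friction and masses are not known exactly. Their poses are not given: they have to be found in the camera images.
- panel: Flat rectangular hardboard panel lying loose on the bench, plain brown, 110 (its x) x 140 (its y) x 5 mm thick, 80 g; too wide to grasp. Origin at the centre of its underside; z up. Its underside is smooth (friction on the bench about 0.3) and its top rougher (about 0.6 or more), so a fingertip pressed on it with 5 to 20 N drags it along without slipping. The top is 5 mm above the bench. It may be lying to the left or to the right of the strip, nearer the robot.
- stop_strip: Fixed light-wood strip with two screw heads, 22 (its x) x 140 (its y) x 14 mm high, screwed to the bench. Origin at the centre of its underside; its x axis points roughly away from the robot (it is turned up to 0.2 rad), its y axis runs along the strip. Keep clear of the bench vice, 155 mm high (x below 0.45 m, y -0.20 to -0.04 m), and the tall heater at the left (y above 0.38 m).
- stop_face (a point): Middle of the lower edge of the strip's robot-facing side, 11 mm from the strip's centre line; same axes as the strip. When the panel is in place its centre lies 55 mm in front of this point (at -55 mm along x, 0 along y).
- disc: Flat round hardboard disc of the same plain brown, 105 mm across, 5 mm thick, loose on the bench on the other side; not to be moved. Origin at the centre of its underside.

How it is judged (in metres and radians):
On the way:
1. the panel is being slid with the fingers pressing on its top (more than 1 N, the grasp point over the panel), more than 30 mm from where it lay (contact force between the fingers and panel above 1 N and distance of panel from where it was at the start of the episode above 0.03 m and x of the grasp point in the frame of panel between -0.06 and 0.06 m and y of the grasp point in the frame of panel between -0.075 and 0.075 m), for 0.2 s.
At the end, for the whole second after the job is handed in: The panel lies flat and still on the bench with a long edge along the robot-facing side of the strip: gap at the middle of the edge at most 12 mm, ends within 20 mm of the strip's ends, parallel within 10 degrees; the disc is within 20 mm of where it lay (x of panel in the frame of stop_face between -0.067 and -0.045 m and y of panel in the frame of stop_face between -0.02 and 0.02 m and angle between the y axis of panel and the y axis of stop_face, either way round below 0.175 rad and angle between panel's own z axis and vertical below 0.05 rad and height (world z) of panel below 0.006 m and linear speed of panel below 0.01 m/s and distance of disc from where it was at the start of the episode below 0.02 m); the robot touches nothing.
It fails at once if the panel was lifted more than 25 mm off the bench (height (world z) of panel above 0.025 m).
It fails at once if the round disc was moved more than 20 mm (distance of disc from where it was at the start of the episode above 0.02 m).
It also fails if it takes over 38 s, if anything falls off the work surface, if the arm or the gripper's body presses on something with over 40 N, if the wrist force passes 120 N, or if a joint passes its speed limit or range.

## Working session

There is one attempt and no reset: what is moved stays moved. The work goes in short steps, Python scripts to look and compute and a tool call to move; the robot and the scene stay as the last step left them, time stands still between calls to the robot, and variables do not carry over. Pictures are saved under pics/ and viewed, at most 10 in all, crops included, and the job is handed in when it is done.

Besides the shell and the picture viewer there is one more tool, called after "Call:" as a command line: name --argument value ..., lists and objects as JSON in quotes. move_arm: Moves the arm, as the interface text tells. Its arguments: {"type":"object","properties":{"series":{"type":"array"}},"required":["series"]}

```bash
mkdir -p pics; ls
python3 - <<'E'
from station import r
import cv2
s=r.sense();print(s)
for n in("top","scene"):
    c=r.capture(n);cv2.imwrite(f"pics/{n}0.png",c["img"][:,:,::-1]);print(n,c["camera_matrix"],c["rvec"],c["tvec"])
E
```

```text
pics
{'time_s': 0.0, 'joints': array([ 8.37440448e+01,  2.20920193e+01,  3.79174535e-01, -3.04232211e-02,
       -6.84109963e+01, -1.48170667e+01]), 'joint_velocities': array([ 0.11101079,  0.18118003, -0.03540726,  0.04409877, -0.0282598 ,
        0.02088718]), 'effort': array([-8.31502547e-06, -3.90668464e+01,  1.87408072e+01,  4.22011390e+00,
        1.09653192e-02, -1.91349109e-04]), 'tcp_pos': array([0.2244944 , 0.58269633, 0.24643844]), 'ee_rot': array([[ 9.33052508e-01, -3.59739476e-01, -7.26321511e-04],
       [-3.59740201e-01, -9.33050159e-01, -2.09471112e-03],
       [ 7.58558800e-05,  2.21576251e-03, -9.99997542e-01]]), 'wrist_force': array([-0.0741637 , -0.1453856 , -0.10745718]), 'moment': array([-0.01194422, -0.02827338,  0.02305372]), 'gripper_force': 0.0, 'gripper_width': 1.0008855054546484}
top [[385.29391007   0.         262.92075185]
 [  0.         385.29391007 195.89463165]
 [  0.           0.           1.        ]] [ 2.19964868 -2.1744275   0.08176391] [-0.21138199  0.56314278  0.95000862]
scene [[404.51648401   0.         251.25205982]
 [  0.         404.51648401 195.81715484]
 [  0.           0.           1.        ]] [ 1.98345546 -1.08969195  0.5638211 ] [-0.49361925  0.27378928  0.75819834]
```

View pics/top0.png

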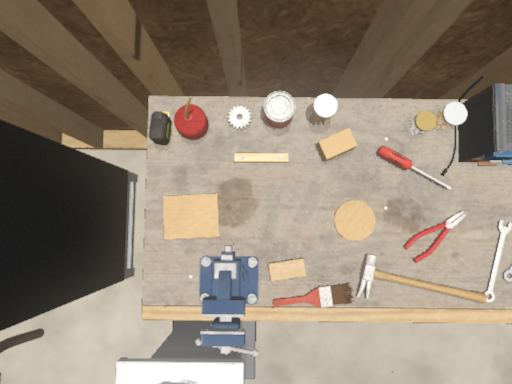

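View pics/scene0.png

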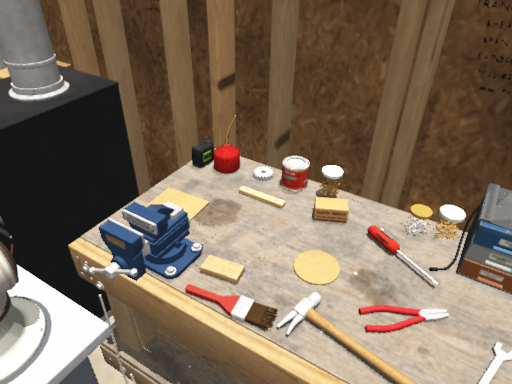

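The top view shows the strip at about (261,157), the panel at (191,216), the disc at (355,220) and the vice at about (228,285). Image up is +x and left is +y. The scene view agrees: the panel is behind the vice at (180,205), and the heater is the black box at the left.

```bash
cat > h.py <<'E'
import cv2, numpy as np
from station import r
def ray(c,px,z):
    R=cv2.Rodrigues(np.array(c["rvec"],float))[0];t=np.array(c["tvec"],float).ravel()
    d=R.T@np.linalg.inv(c["camera_matrix"])@np.array([px[0],px[1],1.]);o=-R.T@t
    return (o+d*(z-o[2])/d[2])
def rects(c,z,show=True):
    hsv=cv2.cvtColor(c["img"],cv2.COLOR_RGB2HSV)
    m=cv2.inRange(hsv,(10,110,110),(28,255,255))
    m=cv2.morphologyEx(m,cv2.MORPH_OPEN,np.ones((2,2)))
    out=[]
    for k in cv2.findContours(m,cv2.RETR_EXTERNAL,cv2.CHAIN_APPROX_NONE)[0]:
        if cv2.contourArea(k)<250: continue
        p=np.array([ray(c,q[0],z)[:2] for q in k],np.float32)
        b=cv2.minAreaRect(p*1000); out.append((np.mean(k[:,0],0),b,p))
        if show: print(np.round(np.mean(k[:,0],0)),np.round(cv2.contourArea(k)),"centre",np.round(b[0],1),"size",np.round(b[1],1),"ang",round(b[2],2))
    return out
E
python3 - <<'E'
from h import *
c=r.capture("top");R=cv2.Rodrigues(np.array(c["rvec"]))[0];print("cam",-R.T@np.array(c["tvec"]).ravel())
for z in (.005,.014): print(z);rects(c,z)
for p in [(130,180),(130,270),(0,60),(145,100),(511,100),(200,260),(258,345)]: print(p,ray(c,p,0),ray(c,p,.155))
c=r.capture("scene");R=cv2.Rodrigues(np.array(c["rvec"]))[0];print("cam",-R.T@np.array(c["tvec"]).ravel());rects(c,.005)
E
```

```text
cam [ 0.49670312 -0.20162266  0.9884143 ]
0.005
0.014
(130, 180) [0.60403703 0.13786615 0.        ] [0.58720527 0.08462859 0.155     ]
(130, 270) [ 3.74850519e-01  1.29657337e-01 -1.11022302e-16] [0.39395906 0.07770706 0.155     ]
(0, 60) [0.9172376 0.4906508 0.       ] [0.85129071 0.38209067 0.155     ]
(145, 100) [0.81475138 0.10623443 0.        ] [0.76487606 0.05795726 0.155     ]
(511, 100) [ 0.82697846 -0.85332514  0.        ] [ 0.77518572 -0.75112722  0.155     ]
(200, 260) [ 0.40189635 -0.04698696  0.        ] [ 0.41676365 -0.07123644  0.155     ]
(258, 345) [ 0.19274325 -0.19688632  0.        ] [ 0.24040927 -0.19762906  0.155     ]
cam [-0.12115059 -0.65194702  0.67362666]
[359. 349.] 982.0 centre [ 357.8 -586.1] size [221.7  24.4] ang 77.45
[202. 332.] 3530.0 centre [ 229.2 -293.1] size [ 43.1 505.5] ang 0.72
[330. 215.] 282.0 centre [ 700.9 -392.8] size [56.2 87.6] ang 23.72
[422. 211.] 289.0 centre [ 840.5 -591.7] size [67.9 75.7] ang 3.65
[407. 131.] 660.0 centre [1378.5 -415.7] size [942.   46.8] ang 8.78
[430.  40.] 772.0 centre [2883.5 -178.1] size [2053.6   84.4] ang 8.18
[396.  87.] 2354.0 centre [2357.2 -127.6] size [2899.1  152.6] ang 11.81
[223.  74.] 3186.0 centre [1816.7  779.5] size [2449.4  212.8] ang 35.05
[181.  81.] 3518.0 centre [1648.7  934.7] size [2592.8  200.8] ang 42.35
[108.  25.] 566.0 centre [1808.9 1702.3] size [1490.2  162.1] ang 49.54
[80. 36.] 1710.0 centre [1586.4 1722.8] size [1907.   188.4] ang 54.01
```

Run:
```python
from h import *
c=r.capture("top");h=cv2.cvtColor(c["img"],cv2.COLOR_RGB2HSV)
for p in [(191,216),(170,200),(355,220),(261,157),(240,157),(287,270),(300,200),(220,180)]: print(p,h[p[1],p[0]],c["img"][p[1],p[0]])
m=((h[:,:,1]>120)&(h[:,:,2]>100)).astype(np.uint8)*255
m[:185]*=1
for k in cv2.findContours(m,cv2.RETR_EXTERNAL,cv2.CHAIN_APPROX_NONE)[0]:
    if 150<cv2.contourArea(k)<6000:
        q=k[:,0].mean(0)
        z=.014 if q[1]<185 else .005
        p=np.array([ray(c,v[0],z)[:2] for v in k],np.float32)*1000;b=cv2.minAreaRect(p)
        print(np.round(q),cv2.contourArea(k),"c",np.round(b[0],1),"s",np.round(b[1],1),round(b[2],2))
s=r.capture("scene")
for p in [(103,75),(136,180)]:
    a,bb=ray(s,p,0),ray(s,p,.5);t=(.38-a[1])/(bb[1]-a[1]);print(a+t*(bb-a))
```

```text
(191, 216) [ 17  90 236] [236 201 153]
(170, 200) [ 18  91 231] [231 199 149]
(355, 220) [ 18  88 238] [238 204 156]
(261, 157) [ 24  57 255] [255 244 198]
(240, 157) [ 24  37 252] [252 244 215]
(287, 270) [ 17  75 241] [241 211 170]
(300, 200) [ 18  38 194] [194 182 165]
(220, 180) [ 17  39 190] [190 177 161]
[298. 299.] 301.0 c [ 314.2 -290.9] s [ 42.1 115.6] 0.6
[432. 246.] 175.5 c [ 445.6 -637. ] s [ 18.8 120.3] 43.65
[424. 233.] 165.5 c [ 475.  -616.2] s [ 18.9 121.2] 30.31
[395. 158.] 328.0 c [ 668.2 -540.8] s [90.8 28. ] 62.08
[191. 121.] 845.5 c [756.2 -18.6] s [90.5 80.1] 45.68
[0.67236218 0.38       0.23425288]
[ 0.72061664  0.38       -0.181709  ]
```

```bash
cat >> h.py <<'E'
def find(c,view=None):
    img=cv2.GaussianBlur(c["img"],(3,3),0);h=cv2.cvtColor(img,cv2.COLOR_RGB2HSV)
    b=np.median(h[185:260,285:320].reshape(-1,3),0)
    f=cv2.inRange(h,(13,0,0),(30,255,255))
    m=((h[:,:,2]>1.12*b[2])&(f>0)).astype(np.uint8)*255
    m=cv2.morphologyEx(m,cv2.MORPH_OPEN,np.ones((3,3)))
    if view: cv2.imwrite(view,np.hstack([c["img"][:,:,::-1][90:310,140:400],cv2.cvtColor(m,cv2.COLOR_GRAY2BGR)[90:310,140:400]]))
    for k in cv2.findContours(m,cv2.RETR_EXTERNAL,cv2.CHAIN_APPROX_NONE)[0]:
        if not 150<cv2.contourArea(k)<6000: continue
        q=k[:,0].mean(0);z=.014 if q[1]<170 else .005
        p=np.array([ray(c,v[0],z)[:2] for v in k],np.float32)*1000;bb=cv2.minAreaRect(p)
        print(np.round(q),cv2.contourArea(k),"c",np.round(bb[0],1),"s",np.round(bb[1],1),round(bb[2],2))
E
python3 - <<'E'
from h import *
c=r.capture("top");find(c,"pics/m1.png")
E
```

```text
[129. 372.] 361.5 c [124.7 117.8] s [50.5 80.6] 0.57
[377. 315.] 2933.5 c [ 270.9 -493.7] s [675.4  31.2] 90.0
[177. 313.] 656.5 c [270.4   5.4] s [ 29.5 177.6] 0.59
[326. 296.] 171.0 c [ 315.1 -365.2] s [47.7 25.8] 6.5
[287. 270.] 529.5 c [ 380.8 -268.5] s [42.2 88. ] 9.47
[369. 273.] 209.5 c [ 378.4 -477.7] s [27.5 83.9] 75.44
[498. 259.] 311.5 c [ 407.4 -804.7] s [ 31.7 204.6] 77.9
[355. 220.] 1209.0 c [ 506.7 -439.2] s [99.3 99.8] 0.64
[190. 216.] 2202.0 c [513.6 -20.3] s [108.5 138.4] 3.78
[261. 157.] 377.0 c [ 666.8 -198.9] s [ 18.1 138. ] 0.69
[338. 143.] 590.5 c [ 705.4 -395.2] s [50.1 85.8] 24.99
[239. 115.] 232.0 c [ 771.4 -141. ] s [52.4 51.4] 0.8
[455. 112.] 367.0 c [ 787.6 -698.1] s [55.2 57.2] 0.72
[279. 105.] 574.0 c [ 797.7 -246.3] s [71.  72.2] 0.62
```

View pics/m1.png

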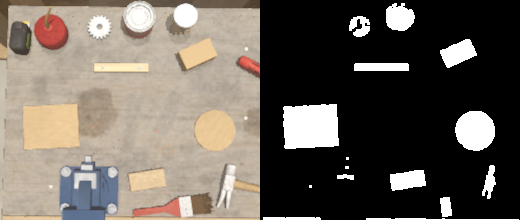

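The mask picks out the panel (108x138 mm at (514,-20), turned 3.8°), the strip (138 mm long at (667,-199), turned about 0.7°) and the disc (100 mm at (507,-439)). All three sizes match the given ones. I'll retract from the heater first, lifting slightly.

Call:
move_arm --series '[{"grip": 1, "xyz": [5, 10, -30], "angular": [0, 0, 0]}, {"grip": 1, "xyz": [20, 40, -50], "angular": [0, 0, 0]}, {"grip": 1, "xyz": [38, 76, -50], "angular": [0, 0, 0]}, {"grip": 1, "xyz": [57, 114, -50], "angular": [0, 0, 0]}, {"grip": 1, "xyz": [76, 152, -50], "angular": [0, 0, 0]}, {"grip": 1, "xyz": [95, 190, -50], "angular": [0, 0, 0]}, {"grip": 1, "xyz": [114, 227, -50], "angular": [0, 0, 0]}, {"grip": 1, "xyz": [114, 227, -50], "angular": [0, 0, 0]}]'

```text
time_s: 1.15
tcp_pos: [0.2492, 0.3261, 0.2981]
ee_rot: [[0.932, -0.362, -0.0], [-0.362, -0.932, 0.001], [-0.001, -0.0, -1.0]]
wrist_force: [0.5, 1.4, -0.2]
gripper_width: 0.999
gripper_force: 0.0
```

Call:
move_arm --series '[{"grip": 1, "xyz": [25, 15, 0], "angular": [0, 0, -0.04]}, {"grip": 1, "xyz": [65, 40, 0], "angular": [0, 0, -0.09]}, {"grip": 1, "xyz": [105, 65, 0], "angular": [0, 0, -0.14]}, {"grip": 1, "xyz": [150, 92, 0], "angular": [0, 0, -0.19]}, {"grip": 1, "xyz": [195, 119, 0], "angular": [0, 0, -0.24]}, {"grip": 1, "xyz": [240, 147, 0], "angular": [0, 0, -0.29]}, {"grip": 1, "xyz": [285, 174, 0], "angular": [0, 0, -0.34]}, {"grip": 1, "xyz": [330, 202, 0], "angular": [0, 0, -0.39]}, {"grip": 1, "xyz": [360, 220, 0], "angular": [0, 0, -0.436]}, {"grip": 1, "xyz": [371, 227, 0], "angular": [0, 0, -0.436]}]'

```text
time_s: 2.15
tcp_pos: [0.5164, -0.0178, 0.2968]
ee_rot: [[0.998, 0.064, -0.0], [0.064, -0.998, -0.001], [-0.001, 0.001, -1.0]]
wrist_force: [-0.4, 0.1, 0.8]
gripper_width: 1.001
gripper_force: 0.0
```

Call:
move_arm --series '[{"grip": 1, "xyz": [0, 0, 30], "angular": [0, 0, 0]}, {"grip": 1, "xyz": [0, 0, 60], "angular": [0, 0, 0]}, {"grip": 1, "xyz": [0, 0, 90], "angular": [0, 0, 0]}, {"grip": 1, "xyz": [0, 0, 120], "angular": [0, 0, 0]}, {"grip": 1, "xyz": [0, 0, 150], "angular": [0, 0, 0]}, {"grip": 1, "xyz": [0, 0, 180], "angular": [0, 0, 0]}, {"grip": 1, "xyz": [0, 0, 180], "angular": [0, 0, 0]}, {"grip": 1, "xyz": [0, 0, 180], "angular": [0, 0, 0]}]'

```text
time_s: 2.95
tcp_pos: [0.5146, -0.0144, 0.1179]
ee_rot: [[0.998, 0.069, 0.0], [0.069, -0.998, -0.001], [-0.0, 0.001, -1.0]]
wrist_force: [0.2, -0.1, 0.4]
gripper_width: 0.998
gripper_force: 0.0
```

Call:
move_arm --series '[{"grip": 1, "xyz": [0, 5, 30], "angular": [0, 0, 0]}, {"grip": 1, "xyz": [0, 5, 55], "angular": [0, 0, 0]}, {"grip": 1, "xyz": [0, 5, 75], "angular": [0, 0, 0]}, {"grip": 1, "xyz": [0, 5, 84], "angular": [0, 0, 0]}, {"grip": 1, "xyz": [0, 5, 84], "angular": [0, 0, 0]}, {"grip": 1, "xyz": [0, 5, 84], "angular": [0, 0, 0]}]'

```text
time_s: 3.55
tcp_pos: [0.5157, -0.0195, 0.035]
ee_rot: [[0.998, 0.069, 0.003], [0.069, -0.998, 0.0], [0.003, -0.0, -1.0]]
wrist_force: [0.1, -0.3, 0.3]
gripper_width: 1.001
gripper_force: 0.0
```

Call:
move_arm --series '[{"grip": 1, "xyz": [0, 0, 2], "angular": [0, 0, 0]}, {"grip": 1, "xyz": [0, 0, 4], "angular": [0, 0, 0]}, {"grip": 1, "xyz": [0, 0, 5], "angular": [0, 0, 0]}, {"grip": 1, "xyz": [0, 0, 5], "angular": [0, 0, 0]}, {"grip": 1, "xyz": [0, 0, 5], "angular": [0, 0, 0]}]'

```text
time_s: 4.05
tcp_pos: [0.5151, -0.0196, 0.0304]
ee_rot: [[0.998, 0.069, 0.002], [0.069, -0.998, 0.0], [0.002, -0.0, -1.0]]
wrist_force: [-2.2, 1.1, 10.6]
gripper_width: 1.002
gripper_force: 5.1
```

Contact at 10.6 N, with TCP z at 30 mm as it should be. I'll start the slide.

Call:
move_arm --series '[{"grip": 1, "xyz": [1, 3, 0.3], "angular": [0, 0, 0]}, {"grip": 1, "xyz": [3, 8, 0.3], "angular": [0, 0, 0]}, {"grip": 1, "xyz": [5, 14, 0.3], "angular": [0, 0, 0]}, {"grip": 1, "xyz": [8, 20, 0.3], "angular": [0, 0, 0]}, {"grip": 1, "xyz": [10, 26, 0.3], "angular": [0, 0, 0]}, {"grip": 1, "xyz": [12, 32, 0.3], "angular": [0, 0, 0]}, {"grip": 1, "xyz": [15, 38, 0.3], "angular": [0, 0, 0]}, {"grip": 1, "xyz": [17, 44, 0.3], "angular": [0, 0, 0]}, {"grip": 1, "xyz": [19, 50, 0.3], "angular": [0, 0, 0]}, {"grip": 1, "xyz": [20, 53, 0.3], "angular": [0, 0, 0]}]'

```text
time_s: 5.05
tcp_pos: [0.5399, -0.071, 0.0304]
ee_rot: [[0.998, 0.069, 0.005], [0.069, -0.998, 0.001], [0.005, -0.0, -1.0]]
wrist_force: [-1.9, 4.2, 9.1]
gripper_width: 1.001
gripper_force: 4.7
```

Call:
move_arm --series '[{"grip": 1, "xyz": [1, 4, 0.4], "angular": [0, 0, 0.005]}, {"grip": 1, "xyz": [4, 11, 0.4], "angular": [0, 0, 0.01]}, {"grip": 1, "xyz": [7, 18, 0.4], "angular": [0, 0, 0.015]}, {"grip": 1, "xyz": [10, 25, 0.4], "angular": [0, 0, 0.02]}, {"grip": 1, "xyz": [13, 32, 0.4], "angular": [0, 0, 0.025]}, {"grip": 1, "xyz": [16, 40, 0.4], "angular": [0, 0, 0.03]}, {"grip": 1, "xyz": [19, 48, 0.4], "angular": [0, 0, 0.035]}, {"grip": 1, "xyz": [22, 56, 0.4], "angular": [0, 0, 0.04]}, {"grip": 1, "xyz": [24, 63, 0.4], "angular": [0, 0, 0.045]}, {"grip": 1, "xyz": [25, 66, 0.4], "angular": [0, 0, 0.05]}]'

```text
time_s: 6.05
tcp_pos: [0.5694, -0.1354, 0.0304]
ee_rot: [[1.0, 0.019, 0.005], [0.019, -1.0, -0.0], [0.005, 0.0, -1.0]]
wrist_force: [-2.0, 4.3, 10.9]
gripper_width: 1.004
gripper_force: 5.2
```

Run:
```python
from h import *
c=r.capture("top");find(c,"pics/m2.png")
```

```text
[218. 373.] 775.0 c [125.6 -93.6] s [ 48.1 129. ] 0.56
[143. 373.] 224.0 c [123.9  83.2] s [48.1 67.9] 0.57
[ 24. 373.] 817.0 c [124.6 381.8] s [ 55.2 114.1] 0.56
[377. 315.] 2957.0 c [ 270.5 -493.7] s [675.4  31.5] 89.9
[199. 315.] 167.5 c [270.8 -51.5] s [65.5 29.2] 86.28
[326. 296.] 173.0 c [ 315.1 -365.1] s [47.8 25.9] 7.19
[ 55. 318.] 2378.0 c [251.  303.6] s [112.6 220. ] 54.4
[287. 270.] 533.5 c [ 380.8 -268.4] s [42.2 88.2] 9.47
[369. 274.] 220.5 c [ 375.8 -478.2] s [29.9 88.8] 75.44
[498. 260.] 342.5 c [ 407.4 -804.7] s [ 31.7 204.6] 77.9
[235. 212.] 192.5 c [ 525.9 -132.9] s [ 23.  104.5] 0.66
[355. 220.] 1215.5 c [ 507.9 -439.2] s [ 99.6 101.9] 89.89
[182. 182.] 1312.5 c [599.6   4. ] s [ 98.  101.4] 3.58
[121. 184.] 1629.5 c [580.  152.6] s [130.  149.2] 2.76
[262. 156.] 377.0 c [ 665.5 -198.9] s [ 20.6 138. ] 0.7
[338. 143.] 593.5 c [ 705.4 -395.2] s [50.1 85.8] 24.99
[239. 116.] 324.5 c [ 771.4 -141. ] s [52.4 51.4] 0.8
[455. 113.] 369.0 c [ 787.6 -698.1] s [55.2 57.2] 0.72
[279. 105.] 583.5 c [ 797.7 -246.3] s [71.  72.2] 0.62
```

View pics/m2.png

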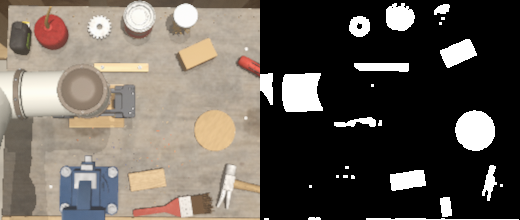

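The wrist hides most of the panel. Its near edge, at about (235,212), shows at x≈514 mm where 513 was expected, so it is dragging without slip. Last leg now.

Call:
move_arm --series '[{"grip": 1, "xyz": [1, 3, 0.3], "angular": [0, 0, 0.003]}, {"grip": 1, "xyz": [4, 10, 0.3], "angular": [0, 0, 0.007]}, {"grip": 1, "xyz": [7, 17, 0.3], "angular": [0, 0, 0.007]}, {"grip": 1, "xyz": [11, 25, 0.3], "angular": [0, 0, 0.007]}, {"grip": 1, "xyz": [15, 33, 0.3], "angular": [0, 0, 0.007]}, {"grip": 1, "xyz": [19, 42, 0.3], "angular": [0, 0, 0.007]}, {"grip": 1, "xyz": [23, 51, 0.3], "angular": [0, 0, 0.007]}, {"grip": 1, "xyz": [26, 58, 0.3], "angular": [0, 0, 0.007]}, {"grip": 1, "xyz": [28, 63, 0.3], "angular": [0, 0, 0.007]}, {"grip": 1, "xyz": [28, 63, 0.3], "angular": [0, 0, 0.007]}]'

```text
time_s: 7.1
tcp_pos: [0.5986, -0.1986, 0.0305]
ee_rot: [[1.0, 0.012, 0.005], [0.012, -1.0, -0.001], [0.005, 0.001, -1.0]]
wrist_force: [0.2, 0.3, 9.9]
gripper_width: 1.002
gripper_force: 4.6
```

Run:
```python
from h import *
c=r.capture("top");find(c)
s=r.sense();print(s["tcp_pos"],s["wrist_force"])
```

```text
[ 47. 381.] 414.5 c [107.1 319.5] s [ 19.2 239.8] 0.56
[192. 372.] 1335.5 c [125.1 -35.5] s [ 48.1 240.5] 0.56
[ 73. 348.] 2202.5 c [190.3 262.5] s [105.2 177.1] 21.69
[158. 313.] 157.0 c [271.1  54.1] s [27.  40.2] 0.6
[373. 314.] 3222.0 c [ 296.  -493.8] s [675.3  84.6] 89.85
[287. 270.] 541.5 c [ 380.6 -268.6] s [42.6 88.9] 9.47
[370. 274.] 250.0 c [ 373.5 -487.1] s [48.2 88.8] 75.44
[105. 287.] 3376.5 c [342.4 195.5] s [155.6 178.8] 80.16
[488. 271.] 447.0 c [ 417.9 -755.1] s [122.4 212.1] 74.47
[355. 220.] 1234.5 c [ 508.5 -439.8] s [101.9 101.8] 45.25
[261. 200.] 325.5 c [ 556.2 -200.1] s [ 25.6 127.9] 0.41
[220. 162.] 1347.5 c [653.8 -94.1] s [104.9  98.6] 86.57
[150. 183.] 3906.0 c [577.6  79.4] s [156.6 310.9] 74.97
[338. 143.] 599.5 c [ 705.3 -395.2] s [50.4 86.1] 24.99
[239. 116.] 315.0 c [ 771.4 -141. ] s [52.4 51.5] 0.8
[455. 113.] 372.0 c [ 787.6 -696.8] s [58.  56.3] 44.26
[279. 106.] 624.5 c [ 797.7 -246.3] s [71.  77.4] 0.72
[ 0.59862451 -0.19858646  0.03045712] [-0.42039134 -0.93874055  8.78007919]
```

Call:
move_arm --series '[{"grip": 1, "xyz": [0, 0, -2], "angular": [0, 0, 0]}, {"grip": 1, "xyz": [0, 0, -8], "angular": [0, 0, 0]}, {"grip": 1, "xyz": [0, 0, -30], "angular": [0, 0, 0]}, {"grip": 1, "xyz": [0, 0, -70], "angular": [0, 0, 0]}, {"grip": 1, "xyz": [0, 0, -115], "angular": [0, 0, 0]}, {"grip": 1, "xyz": [0, 0, -160], "angular": [0, 0, 0]}, {"grip": 1, "xyz": [0, 0, -205], "angular": [0, 0, 0]}, {"grip": 1, "xyz": [-20, -40, -220], "angular": [0, 0, 0]}, {"grip": 1, "xyz": [-40, -85, -220], "angular": [0, 0, 0]}, {"grip": 1, "xyz": [-60, -130, -220], "angular": [0, 0, 0]}]'

```text
time_s: 8.15
tcp_pos: [0.5341, -0.0676, 0.2482]
ee_rot: [[1.0, 0.01, 0.001], [0.01, -1.0, 0.001], [0.001, -0.001, -1.0]]
wrist_force: [0.4, 0.9, -0.3]
gripper_width: 1.0
gripper_force: 0.0
```

Call:
move_arm --series '[{"grip": 1, "xyz": [-20, -40, 0], "angular": [0, 0, 0]}, {"grip": 1, "xyz": [-35, -80, 0], "angular": [0, 0, 0]}, {"grip": 1, "xyz": [-50, -120, 0], "angular": [0, 0, 0]}, {"grip": 1, "xyz": [-50, -130, 0], "angular": [0, 0, 0]}, {"grip": 1, "xyz": [-50, -130, 0], "angular": [0, 0, 0]}, {"grip": 1, "xyz": [-50, -130, 0], "angular": [0, 0, 0]}]'

```text
time_s: 8.75
tcp_pos: [0.4837, 0.0604, 0.2475]
ee_rot: [[1.0, 0.011, -0.0], [0.011, -1.0, -0.0], [-0.0, 0.0, -1.0]]
wrist_force: [-0.2, -0.6, 0.4]
gripper_width: 1.002
gripper_force: 0.0
```

Run:
```python
from h import *
c=r.capture("top");find(c,"pics/m3.png")
s=r.sense();print(s["tcp_pos"],s["wrist_force"],s["joint_velocities"])
```

```text
[377. 315.] 2897.5 c [ 270.7 -493.7] s [ 30.6 675.4] 0.0
[176. 313.] 643.5 c [270.4   6.6] s [ 29.5 175. ] 0.59
[326. 296.] 169.0 c [ 315.1 -365.1] s [47.2 25.7] 8.21
[287. 270.] 525.5 c [ 380.6 -268.4] s [41.8 87.6] 9.47
[369. 273.] 204.0 c [ 378.4 -477.7] s [27.5 83.9] 75.44
[498. 255.] 292.5 c [ 416.1 -806.5] s [ 31.7 186.8] 77.9
[355. 220.] 1203.0 c [ 506.7 -439.2] s [99.3 99.8] 0.64
[261. 184.] 2152.0 c [ 596.1 -199.7] s [105.6 139. ] 0.69
[261. 157.] 377.0 c [ 666.8 -198.9] s [ 18.1 138. ] 0.69
[338. 143.] 587.5 c [ 705.2 -395.2] s [49.9 85.7] 24.82
[455. 113.] 365.0 c [ 787.6 -698.1] s [55.2 57.2] 0.72
[279. 105.] 566.0 c [ 797.7 -246.3] s [71.  72.3] 0.72
[0.48381918 0.05996507 0.24738397] [-0.66015408 -0.26864328 -0.27009916] [-0.74587851  0.23487145 -0.0436702  -0.05784627  0.08418652 -0.16694682]
```

View pics/m3.png

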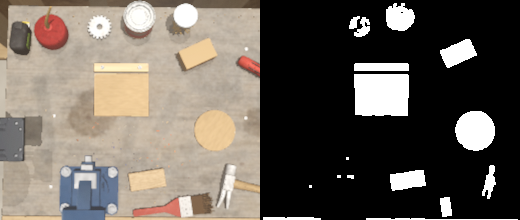

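The picture shows the panel flush under the strip, with ends level and edges parallel. The gap is about 4 mm and the disc is still at (507,-439). I'll hand it in.

```bash
python3 -c "
from station import r
print(r.finish_job())"
```

```text
the job is handed in; nothing more can be done
None
```

I slid the panel along the robot-facing side of the strip, left it there with ends level, edges parallel and a gap of about 4 mm by the camera, did not move the disc, and handed the job in at about 9 s; no verdict came back.

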